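# Castle nut of the board holder: tighten to the next slot and pin it

### The arm

A 6-joint arm with a two-finger parallel gripper is mounted at the origin on the work surface. World frame = base frame: x ahead of the robot, y to its left, z up, the work surface at z = 0. Lengths are in m, angles in rad, forces in N, time in s.
With the tool pointing down it reaches from about 0.3 to 0.775 m from the base axis. Payload 14.6 kg.
Tool frame: the origin (TCP) lies on the mounting face of the last link; the fingertips stand ctrl.tip_reach ahead of it and the grasp point (between the pads) lies 155 mm ahead of it (ctrl.tip_reach is the distance from the TCP to the fingertips, in m); z points along the fingers, y is the line along which they close (so a half turn about z gives the same grasp; the last joint's range is limited). The gripper opens to 85 mm and grips with 20 to 120 N. Pads are 22 mm wide; open, the fingers measure 114 mm over their backs; the gripper's body (76 mm by 85 mm) begins 54 mm behind the grasp point. The pads swing forward as they close: fully open they stand 13 mm farther back than shut.
Start: joints at [-1.415, 0.3, 1.521, -0, 1.321, -0.067], TCP at [0.122, -0.536, 0.405] pointing down, gripper open.
Joint ranges: [-3.03, 3.03], [-0.79, 2.21], [0.23, 2.52], [-1.04, 4.18], [0, 3.07], [-2.55, 2.55]. Speed limits (rad/s): [2.22, 2.22, 2.57, 3.14, 3.14, 3.14].

### API

Orientations are given as a unit quaternion [w, x, y, z].
In Python, from station import ctrl, imaging, workorder gives the robot as it stands.
- The arm moves only by the tool step_arm, never from a script. Its argument "commands" is a list that holds one entry, the list of rows, each a list of 4 numbers: the shift along the world's x, y, z in cm, then the turn about the world's z in rad. In form: [[[tx, ty, tz, turn], ...]]. A call has 1 to 20 rows; each row is the pose to reach, as a shift and turn from the pose commanded when the call began; what a row does not reach only later rows make up. A row lasts 1/8 s, in which the tool goes at most 62.5 mm and 10.7 degrees, less where a joint would pass 70% of its speed; a pose out of reach is approached as far as the arm can. A call with a gripper value outside its range is refused whole. "gripper" is the finger opening in cm, from 0 to 8.54, set as the call begins (left out, the last holds). The fingers move at their own pace and stop on an object; "newtons" is the grip in N (left out, the last holds). Time passes only in rows, so rows that repeat a pose let the fingers close. It gives the time, the measured TCP pose, the force, the opening and the grip force at its end, in the units of the state.
- ctrl.sense(): the state, without advancing time (a new reading comes with each control period).
- imaging.camera(name): name is "scene" or "top" or "wrist"; returns a dict with "image" (400x640x3 uint8, red, green, blue), "range_z" (400x640 float32, m along the optical axis (not along the pixel's ray), 0 where there is no reading), "fx", "fy", "cx", "cy" (pixels), "xyz" and "rotation" of the camera in the world. Camera axes: x right, y down, z forward; pixel columns grow to the right and rows downward; lengths in m; the calibration is good to about 2 mm. A picture is of the moment at which its call begins.
- workorder.job_done(): hands the job in; it is judged then, once.
The state is a dict: "clock": time; "joint_positions": joint angles; "qd": joint speeds; "effort": joint torques, N m; "ee_pos": TCP position; "eef_rot": TCP orientation; "wrist_force": force on the tool from outside, world axes, zero at the start; "moment": the same for the moment, N m; "opening": finger opening in m; "gripper_force": force on a finger pad.
Only numpy, scipy, OpenCV 4.12 (cv2) and the standard library are available. Lean on these libraries where they do the work, as an engineer would, in place of code of your own. Each camera call takes 0.05 s, during which the arm holds its last target. There are 200 camera calls.

### The job

Tighten the castle nut of the circuit-board holder (clockwise seen from above) until you feel it come up tight, then carry on only as far as the first slot that lines up with the cross hole in the spindle, without backing the nut off again. Then take the locking pin from its rest and gently push it through slot and hole until its shoulder is up against the nut, let go, and leave the other things on the bench where they are.

Things in the scene. Friction and masses are not known exactly. Their poses are not given: they have to be found in the camera images.
- holder: Board holder, fixed: round grey foot, 110 mm diameter, 20 mm high (hub 32 mm), with an arm along its own +y (top 40 mm above the bench, 34 mm wide) carrying a jaw frame with a phone board, 98 to 202 mm from the centre, 52 mm high. Origin: centre of the foot on the bench, z up. The upright spindle is its z axis; the cross hole runs along its x axis.
- cross_hole (a point): Centre of the cross hole, on the spindle axis 71 mm above the bench; axes as the holder's. The hole runs right through along x, 8.5 mm wide and high; the pin may enter from either side. The dark spindle is 24 mm in diameter, its end 85 mm above the bench, with a pale scribed line on the end face parallel to the hole.
- nut: Steel castle nut on the spindle. Origin: centre of its underside, 43 mm above the bench; z up; it turns without rising. Hexagon 46 mm across flats, 20 mm high, flats 30 degrees from its x axis and every 60 on. Tightening is clockwise from above. Turning it takes about 0.12 N m while loose and 0.7 N m once tight (dry friction: some of it lapses as you stop). It stays where left.
- nut_crown (a point): Centre of the crown's top, 77 mm above the bench; axes as the nut's. Crown: 22 mm outer radius, 14 mm high, six through slots 9 mm wide, open at the top, along the nut's +x and every 60 degrees. A slot pair lines up with the hole when the nut's x is at a multiple of 60 degrees to the holder's x; 4 degrees off still lets the pin in.
- nut_grip (a point): Mid-height of the hexagon, on the spindle axis, 53 mm above the bench. The nut comes tight after an unknown turn, 11 to 75 degrees from where it starts, often beyond a lined-up slot; the first slot to line up after that is 14 to 46 degrees farther on. (seat_c0 and nut_c0: hidden marks 18 mm off axis in washer and nut, that meet when tight and turn on together.)
- pin: Loose locking pin, about 70 g, level in its rest. Upright aluminium grip block 16 mm (x) by 14 mm (y), 40 mm high; a round steel shaft, 6 mm, rounded tip, points along +x, its axis 12 mm above the underside: shoulder of 12 mm diameter from x = 8 to 18 mm, thin shaft to x = 68 mm. Origin: centre of the block's underside, z up. Take the block from above, fingers closing along y.
- pin_mid (a point): The point on the shaft axis, 40 mm from the block's centre along the pin's x (28 mm behind the tip, 22 mm ahead of the shoulder), that lies at the centre of the cross hole when the shoulder is against the nut; axes as those of the pin.
- rest: Low black rest, fixed on the bench: a block 30 x 26 mm, 18 mm high, with a groove on top 10 mm wide and 9 mm deep in which the shaft lies. Its origin and axes are where those of the pin are at the start: the block spans x = 32 to 62 mm, and the pin's grip block stands on the bench beside it.
- tray: Grey divided parts tray, fixed, 120 x 90 mm, 22 mm high; not needed. Origin: centre of its underside.
- spray: Bystander: spray bottle, 44 mm diameter, 130 mm high, standing. Origin: centre of its underside.
- jar: Bystander: clear jar with lid, 70 mm diameter, 75 mm high. Origin: centre of its underside.
- blower: Bystander: dark rubber dust blower, 62 mm diameter, 110 mm high, standing on its flat. Origin: centre of its underside.
- phone: Bystander: black phone lying flat, 72 x 148 x 8 mm. Origin: centre of its underside; its length runs along its y.
- driver: Bystander: screwdriver lying flat, 150 mm long along its x. Origin: under its middle.
- plain_nut: Bystander: loose plain hexagon nut, 30 mm across flats, 15 mm high, without slots. Origin: centre of its underside.

How it is judged:
On the way, in this order (a step that is already met when the one before it is completed fails the run):
1. the nut has come up tight and has been turned on from there (distance of seat_c0 from where it was at the start of the episode above 0.00251123 m and distance between seat_c0 and nut_c0 below 0.0029 m), for 0.1 s.
2. the locking pin has gone through slot and cross hole (distance between pin_mid and cross_hole below 0.0045 m and angle between the x axis of pin and the x axis of holder, either way round below 0.15 rad), for 0.1 s.
At the end, for the whole second after the job is handed in: Pin at rest and released, through slot and cross hole, shoulder at the nut (pin_mid within 4.5 mm of the hole centre, axes within 0.15 rad); nut still tight (backed off by no more than about 9 degrees) and 8 to 56 degrees past the point where it came tight, at the first slot (all of step 1 and all of step 2 and distance of seat_c0 from where it was at the start of the episode below 0.016901 m and linear speed of pin below 0.01 m/s); the robot touches nothing.
It fails at once if the nut was overtightened: turned more than 56 degrees after coming tight, towards a later slot (distance of seat_c0 from where it was at the start of the episode above 0.016901 m).
It fails at once if the pin was forced: pressed on the nut or holder with more than 30 N (contact force between pin and holder above 30 N).
It fails at once if a bystander on the bench was moved by more than 20 mm (distance of any of spray, jar, blower, phone, driver, plain_nut from where it was at the start of the episode above 0.02 m).
It also fails if it takes over 64 s, if anything falls off the work surface, if the arm or the gripper's body presses on something with over 40 N, if the wrist force passes 120 N, or if a joint passes its speed limit or range.

## Working session

There is one attempt and no reset: what is moved stays moved. The work goes in short steps, Python scripts to look and compute and a tool call to move; the robot and the scene stay as the last step left them, time stands still between calls to the robot, and variables do not carry over. Pictures are saved under pics/ and viewed, at most 10 in all, crops included, and the job is handed in when it is done.

Besides the shell and the picture viewer there is one more tool, called after "Call:" as name(argument=value, ...) on one line, values as JSON. step_arm: Moves the arm, as the interface text tells. Its arguments: {"type":"object","properties":{"commands":{"type":"array","items":{"type":"array","items":{"type":"array","items":{"type":"number"}}}},"gripper":{"type":"number"},"newtons":{"type":"number"}},"required":["commands"]}

```bash
mkdir -p pics; ls
cat > h.py <<'E'
import numpy as np, cv2, pickle
from station import ctrl, imaging, workorder
def cam(n):
    c=imaging.camera(n); pickle.dump(c,open(f'{n}.pkl','wb')); return c
def load(n): return pickle.load(open(f'{n}.pkl','rb'))
def ray(c,u,v,z):
    d=np.array(c['rotation']).reshape(3,3)@np.array([(u-c['cx'])/c['fx'],(v-c['cy'])/c['fy'],1.])
    o=np.array(c['xyz']); return o+d*(z-o[2])/d[2]
def proj(c,p):
    q=np.array(c['rotation']).reshape(3,3).T@(np.array(p)-np.array(c['xyz']))
    return c['fx']*q[0]/q[2]+c['cx'],c['fy']*q[1]/q[2]+c['cy']
def cloud(c):
    v,u=np.mgrid[:400,:640]; r=c['range_z']
    q=np.stack([(u-c['cx'])/c['fx']*r,(v-c['cy'])/c['fy']*r,r],-1)
    return q@np.array(c['rotation']).reshape(3,3).T+np.array(c['xyz'])
def save(c,n,box=None,k=1):
    im=c['image'][:,:,::-1]
    if box: im=im[box[1]:box[3],box[0]:box[2]]
    cv2.imwrite('pics/'+n,cv2.resize(im,None,fx=k,fy=k,interpolation=cv2.INTER_CUBIC))
E
python3 - <<'E'
from h import *
print(ctrl.tip_reach,ctrl.sense())
for n in('top','scene'):
    c=cam(n); save(c,n+'.png'); print(n,c['xyz'],c['rotation'],c['fx'])
E
```

```text
pics
0.1734 {'clock': 0.0, 'joint_positions': array([-1.41457717e+00,  3.00437388e-01,  1.52159936e+00, -9.71051405e-06,
        1.32069613e+00, -6.65988547e-02]), 'qd': array([ 0.00018441, -0.00089233,  0.00121765, -0.0004962 , -0.00046854,
        0.00034321]), 'effort': array([-4.11499823e-04, -5.43499446e+01, -3.61794162e+01, -1.40317193e-04,
        4.04007427e-03,  6.17839305e-05]), 'ee_pos': array([ 0.12152881, -0.53636167,  0.40413196]), 'eef_rot': array([-5.69327136e-04,  9.93800138e-01,  1.11179860e-01, -3.02369630e-05]), 'wrist_force': array([-0.20921593,  0.31624749, -0.99334142]), 'moment': array([-0.04587359,  0.02452565,  0.03538674]), 'gripper_force': 0.0, 'opening': 0.08544415654314796}
top [ 0.39759226 -0.10268108  1.02369323] [-0.060884    0.70779206 -0.70094286  0.06326642] 389.2376631370779
scene [1.04936295 0.17807966 0.80203043] [-0.17694826  0.47689735  0.81312866 -0.28298412] 363.189069117258
```

```bash
python3 - <<'E'
s=open('h.py').read()
s=s.replace("np.array(c['rotation']).reshape(3,3)","Rm(c)").replace("def cam(n)","from scipy.spatial.transform import Rotation as Ro\ndef Rm(c):\n    w,x,y,z=c['rotation']; return Ro.from_quat([x,y,z,w]).as_matrix()\ndef cam(n)",1)
open('h.py','w').write(s)
E
python3 -c "
from h import *
c=load('top');print(cloud(c)[200,320],[proj(c,p) for p in [(0,0,0),(.4,0,0),(.4,-.4,0)]])"
```

```text
[ 0.56564288 -0.11740922 -0.00093559] [(np.float64(269.5737922124254), np.float64(431.06996164394707)), (np.float64(274.2061856138708), np.float64(262.61114500721965)), (np.float64(428.53392127382625), np.float64(264.07816618090055))]
```

View pics/top.png

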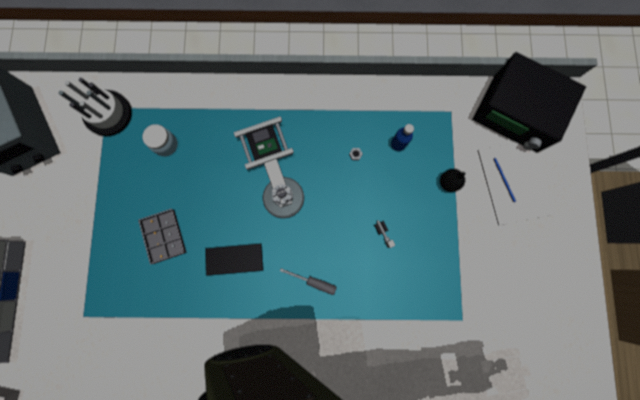

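View pics/scene.png

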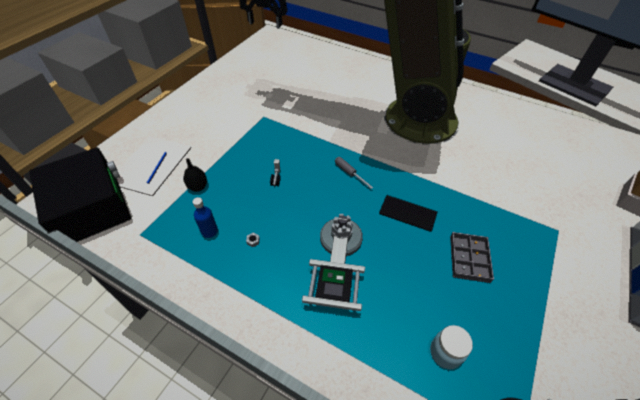

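Top view: holder foot at (283,197), with the arm pointing up to the board at (264,144). The pin block is at about (391,243) and the black rest at (382,228). Screwdriver is at (310,282), phone at (234,260), plain nut at (356,154).

Run:
```python
from h import *
c=load('top')
P=cloud(c); 
for n,(u,v,z) in dict(foot=(283,197,.02),nut=(283,194,.077),board=(264,144,.052),block=(391,243,.04),rest=(382,228,.018),drv=(310,282,.0)).items():
    print(n,ray(c,u,v,z).round(4),P[v,u].round(4))
q=P.reshape(-1,3)
m=(abs(q[:,0]-.57)<.04)&(abs(q[:,1]+.02)<.06)&(q[:,2]>.065); print(q[m].mean(0),q[m].max(0),q[m].min(0),m.sum())
m=(abs(q[:,0]-.45)<.06)&(abs(q[:,1]+.29)<.06)&(q[:,2]>.03); print(q[m].mean(0),m.sum())
m=(abs(q[:,0]-.45)<.06)&(abs(q[:,1]+.29)<.06)&(q[:,2]>.008)&(q[:,2]<.028); print(q[m].mean(0),m.sum())
im=c['image'][:,:,::-1]
a=cv2.resize(im[120:250,230:350],(396,429),interpolation=2);b=cv2.resize(im[200:265,360:420],(396,429),interpolation=2)
cv2.imwrite('pics/crop.png',np.hstack([a,b]))
```

```text
foot [ 0.5692 -0.0203  0.02  ] [ 0.5611 -0.0242  0.0675]
nut [ 0.567  -0.0248  0.077 ] [ 0.5657 -0.0254  0.0841]
board [0.7027 0.0297 0.052 ] [0.7032 0.0299 0.0504]
block [ 0.4512 -0.2961  0.04  ] [ 0.4511 -0.2958  0.0416]
rest [ 0.4908 -0.2781  0.018 ] [ 0.4909 -0.2783  0.0167]
drv [ 0.3518 -0.0933  0.    ] [ 0.3528 -0.0935  0.0231]
[ 0.56966976 -0.01996629  0.07779068] [0.59249872 0.00219357 0.08945875] [ 0.54847428 -0.04150094  0.065015  ] 187
[ 0.45104857 -0.29581502  0.03939337] 39
[ 0.48611285 -0.27874743  0.01602365] 164
```

View pics/crop.png

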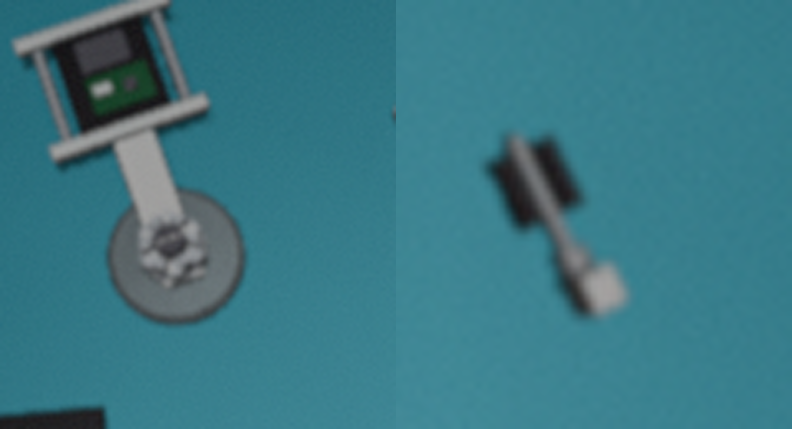

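The crop shows the holder arm about 20° off world +x, and the pin pointing up-left with its tip over the rest. Moving over the nut for a close look.

Call:
step_arm(commands=[[[44.8,51.6,-4,1.2],[44.8,51.6,-4,1.2],[44.8,51.6,-4,1.2],[44.8,51.6,-4,1.2],[44.8,51.6,-4,1.2],[44.8,51.6,-4,1.2],[44.8,51.6,-4,1.2],[44.8,51.6,-4,1.2],[44.8,51.6,-4,1.2],[44.8,51.6,-4,1.2],[44.8,51.6,-4,1.2],[44.8,51.6,-4,1.2],[44.8,51.6,-4,1.2],[44.8,51.6,-4,1.2],[44.8,51.6,-4,1.2],[44.8,51.6,-4,1.2],[44.8,51.6,-4,1.2],[44.8,51.6,-4,1.2]]])

```text
clock: 2.35
ee_pos: [0.5695, -0.0205, 0.3647]
eef_rot: [0.0, 0.757, 0.653, 0.0]
wrist_force: [-0.0, -0.1, 0.7]
opening: 0.0856
gripper_force: 0.0
```

Run:
```python
from h import *
s=ctrl.sense(); print(s['clock'],s['ee_pos'],s['eef_rot'],s['joint_positions'],s['moment'])
c=cam('wrist'); save(c,'w1.png'); print(c['xyz'],c['rotation'],c['fx'],proj(c,(.5695,-.02,.085)))
```

```text
2.35 [ 0.56949515 -0.0204637   0.36470311] [1.18676595e-05 7.57475926e-01 6.52863095e-01 1.41618760e-05] [-1.00188364e-01  3.78226550e-01  1.51189640e+00  4.42983903e-06
  1.25143299e+00  4.78903877e-02] [ 0.03598461 -0.04939646  0.02458538]
[0.58247058 0.05700319 0.3350746 ] [ 0.15448409  0.98523857 -0.0729156  -0.01108805] 288.6380792455971 (np.float64(319.0675237136541), np.float64(194.37599909736363))
```

View pics/w1.png

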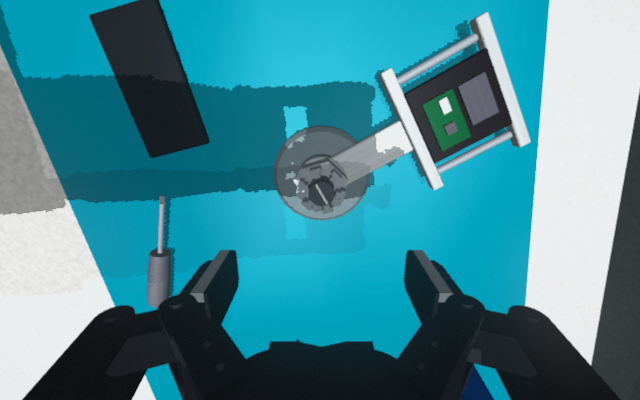

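Wrist view: the spindle end with its scribed line is at (320,192), within 2 mm of the estimate. The crown is around it, and the holder arm runs up-right to the board. Next I measure centre, holder angle and nut phase.

```bash
cat > m.py <<'E'
from h import *
def nutphase(c,ctr,zlo=.072,zhi=.081):
    P=cloud(c).reshape(-1,3); d=P[:,:2]-ctr; r=np.hypot(*d.T); a=np.arctan2(d[:,1],d[:,0])
    m=(P[:,2]>zlo)&(P[:,2]<zhi)&(r>.0135)&(r<.021)
    h,_=np.histogram(np.degrees(a[m]),36,(-180,180)); 
    # uniform weighting: lit fraction; slots = minima
    ang=np.radians(np.arange(-175,185,10)); F=(h*np.exp(-6j*ang)).sum()
    return h,np.degrees(-np.angle(-F))/6%60
if __name__=='__main__':
    c=load('wrist'); P=cloud(c); q=P.reshape(-1,3)
    d=q[:,:2]-[.5695,-.02]; r=np.hypot(*d.T)
    m=(r<.02)&(q[:,2]>.0815)&(q[:,2]<.09); s=q[m]; print('spindle',s.mean(0),m.sum(),s.min(0),s.max(0))
    (x,y),rr=cv2.minEnclosingCircle((s[:,:2]*1000).astype(np.float32)); print(x,y,rr)
    for z in(.077,):
        print(nutphase(c,np.array([x,y])/1000))
    # board frame rectangle and arm
    m=(abs(q[:,2]-.052)<.006)&(np.hypot(q[:,0]-.7,q[:,1]-.03)<.1); rc=cv2.minAreaRect((q[m][:,:2]*1000).astype(np.float32)); print('frame',rc)
    m=(abs(q[:,2]-.040)<.004)&(r>.045)&(r<.097)&(q[:,0]>.6); s=q[m][:,:2]; rc=cv2.minAreaRect((s*1000).astype(np.float32)); print('arm',rc,s.mean(0))
    # ortho view
    n=480;k=.00015; g=np.mgrid[:n,:n]; X=x/1000+(n/2-g[0])*k; Y=y/1000+(n/2-g[1])*k
    ims=[]
    for z in(.0845,.077):
        p=np.stack([X,Y,np.full_like(X,z)],-1)-np.array(c['xyz']); p=p@Rm(c)
        u=(c['fx']*p[...,0]/p[...,2]+c['cx']).astype(np.float32); v=(c['fy']*p[...,1]/p[...,2]+c['cy']).astype(np.float32)
        ims.append(cv2.remap(c['image'],u,v,cv2.INTER_CUBIC)[:,:,::-1][:,40:-40])
    cv2.imwrite('pics/ortho.png',np.hstack(ims))
E
python3 m.py
```

```text
spindle [ 0.57140647 -0.01815884  0.08618435] 527 [ 0.55972632 -0.03021284  0.08158605] [ 0.58308055 -0.00709641  0.08831957]
571.36083984375 -18.84178352355957 11.887283325195312
(array([ 0,  0, 23, 23, 22,  5,  0,  0, 15, 21, 22,  6,  0,  0, 17, 24, 31,
       10,  0,  0, 16, 27, 28,  8,  0,  0, 16, 26, 26,  4,  0,  0, 21, 25,
       27,  3]), np.float64(7.605206410675032))
frame ((711.3064575195312, 33.85736846923828), (103.9390869140625, 129.23419189453125), 20.589778900146484)
arm ((634.3533325195312, 4.939702987670898), (54.99180221557617, 34.1429557800293), 20.802507400512695) [0.6350382  0.00609489]
```

View pics/ortho.png

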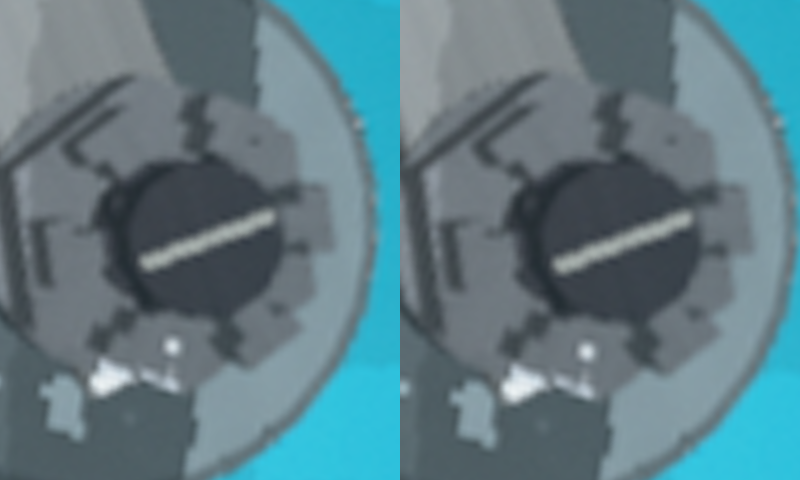

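The ortho crop puts the scribed line at about 110.5°, which agrees with the arm angle (20.7°+90°). The slots are at phase ≈7.6° (mod 60) against an aligned phase of 50.5°. Turning clockwise, alignments fall at 17° and 77°. Only 77° fits the given ranges, so that is the target, and I'll confirm tightness by feel.

Call:
step_arm(commands=[[[0.15,0.15,0,-0.244],[0.15,0.15,-3,-0.244],[0.15,0.15,-7,-0.244],[0.15,0.15,-10.5,-0.244],[0.15,0.15,-13,-0.244],[0.15,0.15,-14.5,-0.244],[0.15,0.15,-15.1,-0.244],[0.15,0.15,-15.1,-0.244],[0.15,0.15,-15.1,-0.244]]])

```text
clock: 3.52
ee_pos: [0.5713, -0.0189, 0.2146]
eef_rot: [0.0, 0.831, 0.556, 0.001]
wrist_force: [-0.8, -0.8, -0.1]
opening: 0.0854
gripper_force: 0.0
```

Call:
step_arm(commands=[[[0,0,0,0],[0,0,0,0],[0,0,0,0],[0,0,0,0],[0,0,0,0],[0,0,0,0]]], gripper=3.5, newtons=60)

```text
clock: 4.28
ee_pos: [0.5707, -0.0186, 0.2144]
eef_rot: [-0.001, 0.831, 0.556, -0.001]
wrist_force: [-9.5, 1.5, 14.0]
opening: 0.0448
gripper_force: 60.2
```

```bash
cat > s.py <<'E'
from h import *
s=ctrl.sense(); q=s['eef_rot']
print('t',s['clock'].__round__(2),'pos',s['ee_pos'].round(4),'psi',np.degrees(2*np.arctan2(q[2],q[1])).round(2),'F',s['wrist_force'].round(1),'M',s['moment'].round(3),'j6',s['joint_positions'][5].round(2),'e6',s['effort'][5].round(3),'op',round(s['opening'],4),'gf',s['gripper_force'])
E
python3 s.py
```

```text
t 4.28 pos [ 0.5707 -0.0186  0.2144] psi 67.55 F [-9.5  1.5 14. ] M [0.431 1.828 0.032] j6 0.29 e6 0.025 op 0.0448 gf 60.24101436138153
```

Call:
step_arm(commands=[[[-0.05,0,0.05,-0.06],[-0.05,0,0.05,-0.12],[-0.05,0,0.05,-0.18],[-0.05,0,0.05,-0.24],[-0.05,0,0.05,-0.3],[-0.05,0,0.05,-0.36]]])

```text
clock: 5.03
ee_pos: [0.5705, -0.0187, 0.2145]
eef_rot: [-0.0, 0.918, 0.397, 0.0]
wrist_force: [-1.7, 1.6, 2.8]
opening: 0.0449
gripper_force: 61.5
```

```bash
python3 s.py
```

```text
t 5.03 pos [ 0.5705 -0.0187  0.2145] psi 46.81 F [-1.7  1.6  2.8] M [0.325 0.337 0.099] j6 0.66 e6 -0.878 op 0.0449 gf 61.47866249084473
```

Call:
step_arm(commands=[[[0,0,0,-0.06],[0,0,0,-0.12],[0,0,0,-0.18]]])

```text
clock: 5.4
ee_pos: [0.5706, -0.0188, 0.2146]
eef_rot: [0.0, 0.95, 0.313, 0.0]
wrist_force: [-1.3, 1.1, 2.9]
opening: 0.0449
gripper_force: 61.4
```

```bash
python3 s.py
```

```text
t 5.4 pos [ 0.5706 -0.0188  0.2146] psi 36.5 F [-1.3  1.1  2.9] M [0.213 0.238 0.14 ] j6 0.84 e6 -0.877 op 0.0449 gf 61.400370597839355
```

Call:
step_arm(commands=[[[0,0,0,-0.06],[0,0,0,-0.12],[0,0,0,-0.18]]])

```text
clock: 5.78
ee_pos: [0.5706, -0.0188, 0.2145]
eef_rot: [0.0, 0.974, 0.227, 0.0]
wrist_force: [-1.3, 0.9, 1.8]
opening: 0.0449
gripper_force: 61.4
```

```bash
python3 s.py
```

```text
t 5.78 pos [ 0.5706 -0.0188  0.2145] psi 26.22 F [-1.3  0.9  1.8] M [0.079 0.147 0.695] j6 1.02 e6 -0.221 op 0.0449 gf 61.40042066574097
```

Moment rose from 0.14 to 0.70 N·m: the nut is tight at 31–41° of turn, as expected. Turning on by about 35°.

Call:
step_arm(commands=[[[0,0,0,-0.08],[0,0,0,-0.16],[0,0,0,-0.24],[0,0,0,-0.32],[0,0,0,-0.4],[0,0,0,-0.48],[0,0,0,-0.54],[0,0,0,-0.59],[0,0,0,-0.62],[0,0,0,-0.62],[0,0,0,-0.62]]])

```text
clock: 7.15
ee_pos: [0.5707, -0.0192, 0.2145]
eef_rot: [0.0, 0.997, -0.08, 0.0]
wrist_force: [-0.4, -5.5, 3.4]
opening: 0.0448
gripper_force: 61.6
```

```bash
python3 s.py
```

```text
t 7.15 pos [ 0.5707 -0.0192  0.2145] psi -9.19 F [-0.4 -5.5  3.4] M [-0.816 -0.012  0.46 ] j6 1.63 e6 0.44 op 0.0448 gf 61.621692180633545
```

Call:
step_arm(commands=[[[0,0,0,0],[0,0,0,0],[0,0,0,0],[0,0,3,0],[0,0,8,0],[0,0,12,0],[0,0,15,0],[0,0,15,0],[0,0,15,0]]], gripper=8.5)

```text
clock: 8.28
ee_pos: [0.5704, -0.0188, 0.3632]
eef_rot: [-0.0, 0.997, -0.08, -0.001]
wrist_force: [-0.4, 0.5, -0.6]
opening: 0.085
gripper_force: 0.0
```

```bash
python3 s.py
python3 - <<'E'
from m import *
c=cam('wrist'); q=cloud(c).reshape(-1,3); m=(np.hypot(q[:,0]-.571,q[:,1]+.019)<.02)&(q[:,2]>.0815)&(q[:,2]<.09)
(x,y),r=cv2.minEnclosingCircle((q[m][:,:2]*1000).astype(np.float32)); print(x,y,r,nutphase(c,np.array([x,y])/1000))
r=np.hypot(q[:,0]-.571,q[:,1]+.019)
m=(abs(q[:,2]-.040)<.004)&(r>.045)&(r<.097)&(q[:,0]>.6); print(cv2.minAreaRect((q[m][:,:2]*1000).astype(np.float32)))
n=480;k=.00015; g=np.mgrid[:n,:n]; X=x/1000+(n/2-g[0])*k; Y=y/1000+(n/2-g[1])*k; ims=[]
for z in(.0845,.077):
    p=(np.stack([X,Y,np.full_like(X,z)],-1)-np.array(c['xyz']))@Rm(c)
    u=(c['fx']*p[...,0]/p[...,2]+c['cx']).astype(np.float32); v=(c['fy']*p[...,1]/p[...,2]+c['cy']).astype(np.float32)
    ims.append(cv2.remap(c['image'],u,v,cv2.INTER_CUBIC)[:,:,::-1][:,40:-40])
cv2.imwrite('pics/ortho2.png',np.hstack(ims))
E
```

```text
t 8.28 pos [ 0.5704 -0.0188  0.3632] psi -9.23 F [-0.4  0.5 -0.6] M [-0.065 -0.04   0.014] j6 1.63 e6 -0.001 op 0.085 gf 0.0
572.0967407226562 -19.196338653564453 11.851380348205566 (array([ 9, 20, 23, 19,  0,  0,  5, 23, 27, 24,  0,  0,  4, 27, 25, 17,  0,
        0,  5, 29, 27, 14,  0,  0,  9, 32, 25, 13,  0,  0,  8, 24, 22, 13,
        0,  0]), np.float64(52.03605813995455))
((636.0559692382812, 5.083932876586914), (55.06764602661133, 34.121009826660156), 20.562374114990234)
```

View pics/ortho2.png

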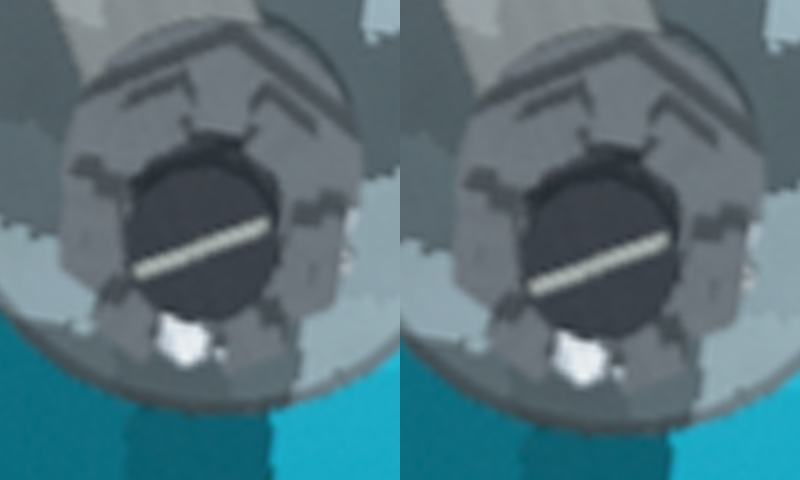

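Nut phase 52° from the image, 50.8° from the wrist angle, against a target of 50.5°. The slot pair lies along the scribed line, well within 4°. Next, the pin.

Call:
step_arm(commands=[[[-11.9,-27.7,-6.3,0.588],[-11.9,-27.7,-6.3,0.588],[-11.9,-27.7,-6.3,0.588],[-11.9,-27.7,-6.3,0.588],[-11.9,-27.7,-6.3,0.588],[-11.9,-27.7,-6.3,0.588],[-11.9,-27.7,-6.3,0.588],[-11.9,-27.7,-6.3,0.588],[-11.9,-27.7,-6.3,0.588],[-11.9,-27.7,-6.3,0.588]]])

```text
clock: 9.57
ee_pos: [0.4519, -0.2952, 0.3014]
eef_rot: [0.0, 0.977, 0.212, 0.0]
wrist_force: [-0.2, -0.1, -0.4]
opening: 0.0852
gripper_force: 0.0
```

```bash
python3 s.py
python3 - <<'E'
from h import *
c=cam('wrist'); save(c,'w2.png'); P=cloud(c); q=P.reshape(-1,3)
near=np.hypot(q[:,0]-.465,q[:,1]+.29)<.07
m=near&(q[:,2]>.034)&(q[:,2]<.048); print('block',q[m].mean(0),m.sum(),cv2.minAreaRect((q[m][:,:2]*1000).astype(np.float32)))
rgb=c['image'].reshape(-1,3).astype(int)
m=near&(rgb.max(1)<50)&(q[:,2]>.01)&(q[:,2]<.025); print('rest',q[m].mean(0),m.sum(),cv2.minAreaRect((q[m][:,:2]*1000).astype(np.float32)))
E
```

```text
t 9.57 pos [ 0.4519 -0.2952  0.3014] psi 24.52 F [-0.2 -0.1 -0.4] M [-0.011  0.021  0.004] j6 0.5 e6 0.008 op 0.0852 gf 0.0
block [ 0.45250351 -0.29552239  0.04056456] 315 ((451.8553161621094, -295.8254699707031), (15.909862518310547, 12.838150978088379), 24.603513717651367)
rest [ 0.49139646 -0.27591664  0.01824032] 481 ((494.18157958984375, -276.095947265625), (29.591819763183594, 24.454591751098633), 24.822452545166016)
```

View pics/w2.png

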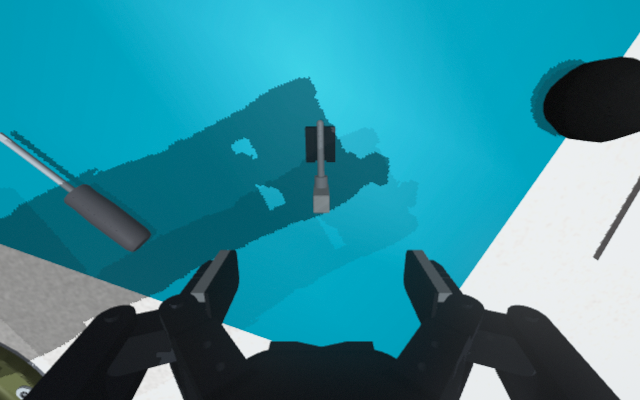

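The pin block is at (321,202) px, centred under the gripper at (0.452,-0.296) and yaw 24.7°. The rest is at (320,144).

Call:
step_arm(commands=[[[0,-0.05,-4,0],[0,-0.05,-8,0],[0,-0.05,-10.5,0],[0,-0.05,-11.5,0],[0,-0.05,-11.8,0],[0,-0.05,-11.8,0],[0,-0.05,-11.8,0]]])

```text
clock: 10.5
ee_pos: [0.4517, -0.2965, 0.1841]
eef_rot: [0.001, 0.977, 0.212, 0.0]
wrist_force: [-0.4, -0.4, 0.6]
opening: 0.0852
gripper_force: 0.0
```

Call:
step_arm(commands=[[[0,0,0,0],[0,0,0,0],[0,0,0,0],[0,0,0,0],[0,0,0,0],[0,0,0,0],[0,0,0,0],[0,0,0,0]]], gripper=0.8, newtons=30)

```text
clock: 11.5
ee_pos: [0.4515, -0.2964, 0.1833]
eef_rot: [0.0, 0.977, 0.212, 0.0]
wrist_force: [-0.8, 1.2, 3.7]
opening: 0.0139
gripper_force: 31.6
```

```bash
python3 s.py
```

```text
t 11.5 pos [ 0.4515 -0.2964  0.1833] psi 24.45 F [-0.8  1.2  3.7] M [0.072 0.009 0.017] j6 0.5 e6 0.002 op 0.0139 gf 31.558799743652344
```

Call:
step_arm(commands=[[[0,0,1.5,0],[0,0,5,0],[0,0,9,0],[15.36,18.58,9,1.504],[15.36,18.58,9,1.504],[15.36,18.58,9,1.504],[15.36,18.58,9,1.504],[15.36,18.58,9,1.504],[15.36,18.58,9,1.504],[15.36,18.58,9,1.504],[15.36,18.58,9,1.504],[15.36,18.58,9,1.504],[15.36,18.58,9,1.504],[15.36,18.58,9,1.504],[15.36,18.58,9,1.504],[15.36,18.58,9,1.504]]])

```text
clock: 13.5
ee_pos: [0.6051, -0.1106, 0.2732]
eef_rot: [-0.0, 0.569, 0.822, -0.0]
wrist_force: [-0.1, -0.1, 0.0]
opening: 0.0132
gripper_force: 31.2
```

```bash
python3 s.py
python3 - <<'E'
from h import *
c=cam('wrist'); save(c,'w3.png'); P=cloud(c); s=ctrl.sense()
q=P.reshape(-1,3); a=np.radians(110.6); d=np.array([np.cos(a),np.sin(a)]); n=np.array([d[1],-d[0]])
r=q[:,:2]-s['ee_pos'][:2]; x=r@d; y=r@n; axz=s['ee_pos'][2]-.1713
m=(x>.03)&(x<.08)&(abs(y)<.015)&(abs(q[:,2]-axz)<.012); print('shaft',m.sum(),q[m].mean(0),axz)
if m.sum():
    for lo in np.arange(.03,.075,.01):
        k=m&(x>lo)&(x<lo+.01); print(lo.round(3),k.sum(),(y[k].mean()*1000).round(2) if k.any() else '',(q[k,2].max() if k.any() else ''))
    print('tip x',x[m].max())
m=(np.hypot(q[:,0]-.571,q[:,1]+.019)<.02)&(q[:,2]>.0815)&(q[:,2]<.09)
if m.sum()>50:
    e,rr=cv2.minEnclosingCircle((q[m][:,:2]*1000).astype(np.float32)); print('spindle',e,rr,'lat/along mm',(np.array(e)-s['ee_pos'][:2]*1000)@n,(np.array(e)-s['ee_pos'][:2]*1000)@d)
E
```

```text
t 13.5 pos [ 0.6051 -0.1106  0.2732] psi 110.59 F [-0.1 -0.1  0. ] M [-0.002  0.013 -0.007] j6 -0.6 e6 0.022 op 0.0132 gf 31.234105825424194
shaft 843 [ 0.58873717 -0.06477351  0.10535583] 0.10183691056012639
0.03 209 0.94 0.10726512275027458
0.04 238 0.74 0.10719453156819664
0.05 246 0.74 0.10731840397059311
0.06 150 0.78 0.10704136255205679
0.07 0  
tip x 0.06603639920125888
spindle (571.1441040039062, -19.274507522583008) 11.935149192810059 lat/along mm 0.3367886214250184 97.440462532516
```

View pics/w3.png

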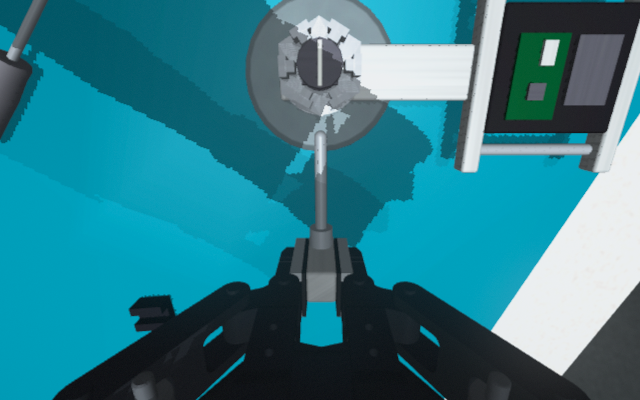

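Wrist view: the shaft points at the nut along the scribed line at (320,60). Lateral error is about 0.4 mm, and the slot faces the tip at (320,135).

Call:
step_arm(commands=[[[-0.03,-0.01,-1.5,0],[-0.03,-0.01,-3.1,0],[-0.03,-0.01,-3.1,0],[-0.03,-0.01,-3.1,0],[-0.38,0.93,-3.1,0],[-0.56,1.4,-3.1,0],[-0.73,1.86,-3.1,0],[-0.91,2.33,-3.1,0],[-0.91,2.33,-3.1,0]]])

```text
clock: 14.68
ee_pos: [0.596, -0.087, 0.2422]
eef_rot: [0.0, 0.569, 0.822, -0.0]
wrist_force: [-0.2, 0.4, -0.1]
opening: 0.0133
gripper_force: 31.2
```

```bash
python3 s.py
```

```text
t 14.68 pos [ 0.596  -0.087   0.2422] psi 110.65 F [-0.2  0.4 -0.1] M [-0.034  0.011  0.048] j6 -0.57 e6 0.08 op 0.0133 gf 31.23593509197235
```

Call:
step_arm(commands=[[[-0.18,0.47,0,0],[-0.35,0.94,0,0],[-0.53,1.4,0,0],[-0.7,1.87,0,0],[-0.88,2.34,0,0],[-0.98,2.62,0,0],[-0.98,2.62,0,0]]])

```text
clock: 15.55
ee_pos: [0.5862, -0.0609, 0.2422]
eef_rot: [0.0, 0.569, 0.822, 0.0]
wrist_force: [0.4, 0.4, -0.8]
opening: 0.0135
gripper_force: 31.2
```

```bash
python3 s.py
```

```text
t 15.55 pos [ 0.5862 -0.0609  0.2422] psi 110.64 F [ 0.4  0.4 -0.8] M [ 0.025 -0.047 -0.054] j6 -0.53 e6 0.053 op 0.0135 gf 31.236330270767212
```

Call:
step_arm(commands=[[[-0.07,0.19,0,0],[-0.12,0.33,0,0],[-0.14,0.37,0,0],[-0.14,0.37,0,0]]])

```text
clock: 16.05
ee_pos: [0.5848, -0.0574, 0.2422]
eef_rot: [0.0, 0.569, 0.822, 0.0]
wrist_force: [0.0, 0.1, -1.2]
opening: 0.0135
gripper_force: 31.2
```

Call:
step_arm(commands=[[[-0.02,0.05,0,0],[-0.04,0.09,0,0],[-0.04,0.09,0,0]]])

```text
clock: 16.42
ee_pos: [0.5844, -0.0565, 0.2422]
eef_rot: [-0.0, 0.569, 0.822, -0.0]
wrist_force: [0.3, 0.2, 0.0]
opening: 0.014
gripper_force: 31.2
```

Call:
step_arm(commands=[[[-0.02,0.05,0,0],[-0.04,0.09,0,0],[-0.04,0.09,0,0]]])

```text
clock: 16.8
ee_pos: [0.584, -0.0556, 0.2422]
eef_rot: [0.0, 0.569, 0.822, 0.0]
wrist_force: [0.0, -0.9, -0.7]
opening: 0.0134
gripper_force: 31.2
```

Call:
step_arm(commands=[[[-0.02,0.04,0,0],[-0.02,0.05,0,0]]])

```text
clock: 17.05
ee_pos: [0.5838, -0.0551, 0.2422]
eef_rot: [0.0, 0.569, 0.822, -0.0]
wrist_force: [-0.4, -0.5, -0.2]
opening: 0.0136
gripper_force: 31.2
```

Call:
step_arm(commands=[[[-0.01,0.03,0,0],[-0.02,0.05,0,0]]])

```text
clock: 17.3
ee_pos: [0.5836, -0.0546, 0.2422]
eef_rot: [-0.0, 0.569, 0.822, -0.0]
wrist_force: [-0.0, -0.7, -1.3]
opening: 0.0135
gripper_force: 31.2
```

Call:
step_arm(commands=[[[-0.02,0.05,0,0],[-0.02,0.05,0,0]]])

```text
clock: 17.55
ee_pos: [0.5834, -0.0541, 0.2422]
eef_rot: [0.0, 0.569, 0.822, -0.0]
wrist_force: [0.2, 0.5, -0.3]
opening: 0.0135
gripper_force: 31.2
```

```bash
python3 s.py
python3 - <<'E'
from h import *
c=cam('wrist'); save(c,'w4.png',(220,100,420,350),2.4); P=cloud(c); s=ctrl.sense(); q=P.reshape(-1,3)
a=np.radians(110.6); d=np.array([np.cos(a),np.sin(a)]); n=np.array([d[1],-d[0]])
r=q[:,:2]-[.5708,-.019]; x=r@d; y=r@n
for nm,w in (('shoulder/block',(x<-.01)&(x>-.06)),('tip',(x>.012)&(x<.045))):
    m=w&(abs(y)<.008)&(q[:,2]>.066)&(q[:,2]<.105)
    for lo in np.arange(-.06,.045,.004):
        k=m&(x>=lo)&(x<lo+.004)
        if k.sum()>3: print(nm,lo.round(3),k.sum(),np.median(q[k,2]).round(4),(np.median(y[k])*1000).round(2))
E
```

```text
t 17.55 pos [ 0.5834 -0.0541  0.2422] psi 110.63 F [ 0.2  0.5 -0.3] M [-0.015 -0.045  0.038] j6 -0.51 e6 0.008 op 0.0135 gf 31.233685612678528
shoulder/block -0.048 148 0.0998 0.48
shoulder/block -0.044 226 0.1 0.48
shoulder/block -0.04 222 0.1 0.93
shoulder/block -0.036 273 0.1001 0.93
shoulder/block -0.032 909 0.0881 0.93
shoulder/block -0.028 345 0.0789 -2.7
shoulder/block -0.024 229 0.0764 0.93
shoulder/block -0.02 178 0.0762 -0.61
shoulder/block -0.016 60 0.0783 -5.07
shoulder/block -0.012 65 0.0862 0.44
tip 0.012 240 0.0755 0.41
tip 0.016 233 0.0759 -0.06
tip 0.02 152 0.0746 0.41
tip 0.024 102 0.0745 0.18
tip 0.028 14 0.0734 0.41
```

View pics/w4.png

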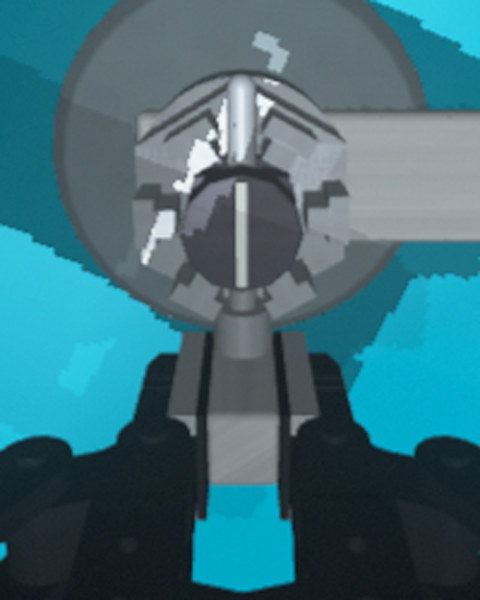

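The pin is through: the tip emerges at (240,80) in the crop, about 28 mm past the axis, and the shoulder at (242,325) is nearly at the crown. Creeping on to feel contact.

Call:
step_arm(commands=[[[-0.01,0.03,0,0],[-0.02,0.05,0,0],[-0.02,0.05,0,0]]])

```text
clock: 17.98
ee_pos: [0.5832, -0.0536, 0.2422]
eef_rot: [0.0, 0.569, 0.822, 0.0]
wrist_force: [0.8, -0.5, 0.0]
opening: 0.0134
gripper_force: 31.2
```

Call:
step_arm(commands=[[[-0.01,0.03,0,0],[-0.02,0.05,0,0],[-0.02,0.05,0,0]]])

```text
clock: 18.35
ee_pos: [0.5831, -0.0531, 0.2423]
eef_rot: [0.0, 0.569, 0.822, 0.0]
wrist_force: [1.7, -1.7, -0.9]
opening: 0.0137
gripper_force: 31.2
```

Call:
step_arm(commands=[[[-0.01,0.02,0,0],[-0.01,0.04,0,0],[-0.01,0.04,0,0]]])

```text
clock: 18.73
ee_pos: [0.5829, -0.0527, 0.2422]
eef_rot: [0.0, 0.569, 0.822, -0.0]
wrist_force: [2.2, -2.5, -0.3]
opening: 0.0135
gripper_force: 31.3
```

Call:
step_arm(commands=[[[-0.01,0.02,0,0],[-0.02,0.05,0,0],[-0.02,0.05,0,0]]])

```text
clock: 19.1
ee_pos: [0.5828, -0.0523, 0.2423]
eef_rot: [0.0, 0.569, 0.822, -0.0]
wrist_force: [3.4, -5.5, 0.3]
opening: 0.0135
gripper_force: 31.3
```

```bash
python3 s.py
python3 - <<'E'
from h import *
c=cam('wrist'); q=cloud(c).reshape(-1,3)
a=np.radians(110.6); d=np.array([np.cos(a),np.sin(a)]); n=np.array([d[1],-d[0]])
m=(np.hypot(q[:,0]-.571,q[:,1]+.019)<.02)&(q[:,2]>.0825)&(q[:,2]<.09)
e,rr=cv2.minEnclosingCircle((q[m][:,:2]*1000).astype(np.float32)); print('spindle',e,rr)
r=q[:,:2]-np.array(e)/1000; x=r@d; y=r@n
m=(abs(y)<.003)&(q[:,2]>.071)&(x>.02)&(x<.04); print('tip',x[m].max())
m=(abs(y)<.006)&(q[:,2]>.097)&(q[:,2]<.103)&(x<-.02); print('block',x[m].min(),x[m].max())
E
```

```text
t 19.1 pos [ 0.5828 -0.0523  0.2423] psi 110.62 F [ 3.4 -5.5  0.3] M [-0.747 -0.442 -0.018] j6 -0.51 e6 -0.001 op 0.0135 gf 31.293030381202698
spindle (571.144775390625, -19.074817657470703) 11.980257034301758
tip 0.03074907292023065
block -0.04545224871662202 -0.028293259741566445
```

Call:
step_arm(commands=[[[0.02,-0.04,0,0],[0.02,-0.04,0,0]]])

```text
clock: 19.4
ee_pos: [0.5829, -0.0526, 0.2422]
eef_rot: [-0.0, 0.569, 0.822, 0.0]
wrist_force: [2.5, -3.7, 0.2]
opening: 0.0132
gripper_force: 31.3
```

Call:
step_arm(commands=[[[0,0,0,0],[0,0,0,0],[0,0,0,0]]], gripper=2.6)

```text
clock: 19.77
ee_pos: [0.5829, -0.0525, 0.2421]
eef_rot: [-0.0, 0.569, 0.822, -0.0]
wrist_force: [0.1, 0.3, -0.3]
opening: 0.0262
gripper_force: 0.0
```

```bash
python3 s.py
cat > p.py <<'E'
from h import *
c=cam('wrist'); q=cloud(c).reshape(-1,3)
a=np.radians(110.6); d=np.array([np.cos(a),np.sin(a)]); n=np.array([d[1],-d[0]])
m=(np.hypot(q[:,0]-.571,q[:,1]+.019)<.02)&(q[:,2]>.0825)&(q[:,2]<.09)
e,rr=cv2.minEnclosingCircle((q[m][:,:2]*1000).astype(np.float32)); print('spindle',e,rr)
r=q[:,:2]-np.array(e)/1000; x=r@d; y=r@n
m=(abs(y)<.003)&(q[:,2]>.071)&(x>.02)&(x<.04); print('tip',x[m].max(),y[m].mean(),q[m,2].mean())
m=(abs(y)<.012)&(q[:,2]>.094)&(q[:,2]<.106)&(x<-.02)&(x>-.055); print('block',x[m].min(),x[m].max(),y[m].min(),y[m].max(),q[m,2].mean())
E
python3 p.py
```

```text
t 19.77 pos [ 0.5829 -0.0525  0.2421] psi 110.63 F [ 0.1  0.3 -0.3] M [ 0.037  0.017 -0.053] j6 -0.51 e6 0.0 op 0.0262 gf 0.0
spindle (571.1909790039062, -19.176666259765625) 11.988203048706055
tip 0.029327045769175452 0.00040595793749117695 0.07694185937859604
block -0.04920760496876631 -0.032000924401960264 -0.00662107314067864 0.007399513762086176 0.0964557234548443
```

Call:
step_arm(commands=[[[0,0,0,0],[0,0,1,0],[0,0,3,0],[0,0,6,0],[0,0,10,0],[0,0,12,0],[0,0,12,0],[0,0,12,0]]], gripper=4)

```text
clock: 20.82
ee_pos: [0.5828, -0.0526, 0.3613]
eef_rot: [-0.001, 0.569, 0.822, -0.0]
wrist_force: [0.2, 0.4, -0.3]
opening: 0.0404
gripper_force: 0.0
```

```bash
python3 s.py; python3 p.py
python3 - <<'E'
from h import *
save(load('wrist'),'w5.png',(200,60,440,360),2)
c=cam('scene');u,v=map(int,proj(c,(.571,-.02,.08)));print(u,v)
E
```

```text
t 20.82 pos [ 0.5828 -0.0526  0.3613] psi 110.63 F [ 0.2  0.4 -0.3] M [ 0.011 -0.03   0.012] j6 -0.51 e6 0.0 op 0.0404 gf 0.0
spindle (570.98583984375, -19.036575317382812) 11.812312126159668
tip 0.028599586325466126 0.0003828886378737526 0.07681918178932838
block -0.04869097994745173 -0.03234209281935683 -0.006534039414841452 0.007443072471470811 0.0963830236170162
342 220
```

View pics/w5.png

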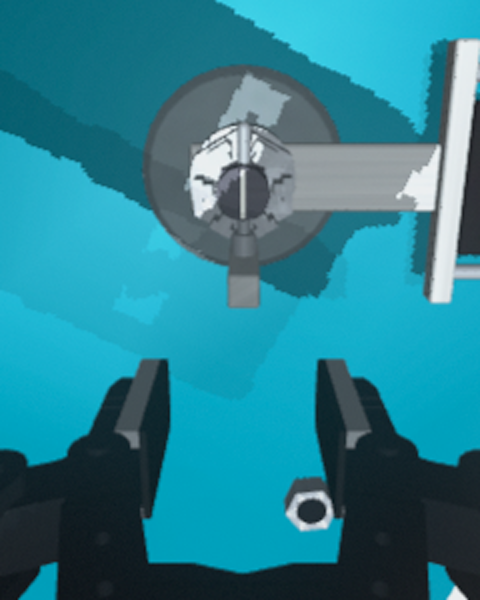

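The pin sits through slot and hole: estimated 1–2 mm from nominal depth, tilt about 0.09 rad, gripper clear. Handing in.

```bash
python3 -c "
from h import *
print(workorder.job_done())"
```

```text
the job is handed in; nothing more can be done
None
```

I handed the job in; no verdict came back. The nut came up tight and was turned on to the first lined-up slot, within about 2° of the hole. The pin is through slot and hole, its shoulder felt against the nut at about 6 N, and released, with the gripper clear and the other things untouched as far as I saw.

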